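# Ready the lenses: caps levered off, sunshades pressed on

### The arm

A 7-joint arm with a two-finger parallel gripper is mounted at the origin on the work surface. World frame = base frame: x ahead of the robot, y to its left, z up, the work surface at z = 0. Lengths are in m, angles in rad, forces in N, time in s.
With the tool pointing down it reaches from about 0.425 to 0.825 m from the base axis. Payload 3.6 kg.
Tool frame: the origin (TCP) lies on the centre line of the jaws, within the pads' length; the fingertips stand 11 mm ahead of it and the grasp point (between the pads) lies 8 mm behind it; z points along the fingers, y is the direction in which the jaws open and shut (so a half turn about z gives the same grasp; the last joint's range is limited). The gripper opens to 85 mm and grips with 20 to 120 N. Pads are 22 mm wide; open, the fingers measure 114 mm over their backs; the gripper's body (76 mm by 85 mm) begins 54 mm behind the grasp point. The pads swing forward as they close: fully open they stand 13 mm farther back than shut.
Start: joints at [1.139, 0.615, -0.013, 1.423, 0.008, 1.103, -0.04], TCP at [0.257, -0.597, 0.242] pointing down, gripper open.
Joint ranges: [-3.12, 3.12], [-0.3, 2.06], [-1.34, 1.32], [0.26, 2.42], [-1.36, 4.5], [0.01, 1.98], [-2.84, 2.84]. Speed limits (rad/s): [2.79, 2.79, 3.14, 3.14, 3.14, 3.14, 3.14].

### API

Orientations are given as a unit quaternion [x, y, z, w].
In Python, from cell import bot gives the robot as it stands. The module is installed in compiled form; this text tells all that it offers. Calls block until the motion is done:
- bot.reach(position, orientation): joint-space move of the TCP to a pose.
- bot.move_linear(position, frame=None, v=0.15): straight line of the TCP; frame=None keeps the orientation; v is the mean speed in m/s.
- bot.move_j(angles): joint-space move.
- bot.release() and bot.clamp(grasp_force=None): open the fingers fully, or close them until they stop; grasp_force is the grip in N (None keeps the last).
- bot.dwell(seconds).
- bot.inverse_kinematics(position, orientation): joint angles nearest the present ones, or None.
- bot.sense(): the state.
- bot.get_image(name): name is "side" or "top"; returns a dict with "pixels" (400x640x3 uint8, red, green, blue), "fx", "fy", "cx", "cy" (pixels), "rvec" (rotation vector, rad) and "tvec" (3), from world to camera coordinates, as OpenCV has them. Camera axes: x right, y down, z forward; pixel columns grow to the right and rows downward; lengths in m; the calibration is good to about 2 mm. A picture is of the moment at which its call begins. There is no depth.
A pose or a line that the arm cannot do raises bot.PlanningError and nothing moves.
- bot.sign_off(): hands the job in, once; it reports no verdict.
Trained networks look in a picture, given as the dict that the camera call returned (one of the last four; its "shot" number tells which), for a name from the list of things; names that differ only in an ending like _2 or _b are one class to them, and where a whole thing is asked for, a point or a joint stands for the part that bears it (a point fixed in the world has none). Each returns a list of dicts, best first, with "confidence" (0 to 1); they miss things now and then, are a little off and sometimes report something else, mostly with a low value. They report only what shows in the picture. A call takes as long as a camera call. They do not tell look-alikes from the thing itself.
- bot.recognise(picture, name): "xyz" ([x, y, z] in m, in world coordinates, good to about 4 mm: the middle of the surface that is visible of it).
- bot.mark_of(picture, name): "xyz" ([x, y, z] in m, in world coordinates, good to about 4 mm: a listed point, or the origin of a listed thing).
The state is a dict: "time": time; "joint_positions": joint angles; "joint_vel": joint speeds; "joint_torque": joint torques, N m; "position": TCP position; "tcp_rot": TCP orientation; "contact_force": force on the tool from outside, world axes, zero at the start; "ft_torque": the same for the moment, N m; "finger_gap": finger opening in m.
Only numpy, scipy, OpenCV 4.12 (cv2) and the standard library are available. Lean on these libraries where they do the work, as an engineer would, in place of code of your own. Each camera call takes 0.05 s, during which the arm holds its last target. There are 200 camera calls.

### The job

Get the cine lenses on the prep board ready for the shoot: with the flat lever, its blade in the gap at the white index mark, pry the snug dust cap loose from every lens that still wears one, then put all caps in the grey tray. Press every sunshade on the table fully home on the lens it fits until it snaps, and finish with the lever lying back on its rubber mat. Do not touch a cap with the gripper while it is still clipped down, do not force the lever hard against a lens, and knock over neither the bottle nor the jar.

Things in the scene. Friction and masses are not known exactly. Their poses are not given: they have to be found in the camera images.
- board_mid (a point): Aluminium prep board, 115 x 400 mm and 12 mm thick, fixed flat on the table; the three lenses stand on it in a row, 130 mm apart along its y axis, any lens at any port. Point: centre of its top face.
- lens_s_ring (a point): The small cine lens, upright and fixed on the board. Point: on its axis, level with the flat top face of its toothed gear ring, 90 mm above the board; z up, -x to the white index mark. Ring 74 mm across, 14 mm thick; the lens below is 56 mm across. From the ring face rises the front barrel, 36 mm across, 21 mm high, rim chamfered 1.5 mm.
- lens_s_mark (a point): White index mark of the small lens, on the robot's side: point on the outer top edge of the gear ring; same axes. Two spring catches stand 2.4 mm out of the barrel wall, 9.5 mm above the ring face, 50 degrees either side of the mark as seen from the axis; they snap over a bead inside the bottom edge of cap or sunshade; opposite them two ribs 0.9 mm high centre it.
- cap_s_mid (a point): Grey dust cap of the small lens (absent on some starts): 46 mm across, 21 mm high, 43 g. Point: its centre, half-way up; z up. Clipped on, it leaves a gap 5 mm high above the ring face, 5 mm deep under its edge, and is 15.5 mm above that face. About 8 N pulls it off; levering its edge at the mark up 6 mm snaps it free: it then perches loose, 3 to 4 mm higher, a little tilted.
- shade_s_mid (a point): Sunshade of the small lens (absent on some starts): aluminium tube 46 mm across, 48 mm high, 58 g, standing right way up. Point: its centre, half-way up; z up. Bore 38.4 mm at the bottom; a ledge 16 mm up stops on the barrel's rim. Fully home the point is 29 mm above the ring face; 4 to 10 mm higher until the catches snap. Takes 10 to 15 N down.
- lens_m_ring (a point): The middle cine lens, upright and fixed on the board. Point: on its axis, level with the flat top face of its toothed gear ring, 94 mm above the board; z up, -x to the white index mark. Ring 85 mm across, 14 mm thick; the lens below is 67 mm across. From the ring face rises the front barrel, 47 mm across, 21 mm high, rim chamfered 1.5 mm.
- lens_m_mark (a point): White index mark of the middle lens, on the robot's side: point on the outer top edge of the gear ring; same axes. Two spring catches stand 2.4 mm out of the barrel wall, 9.5 mm above the ring face, 50 degrees either side of the mark as seen from the axis; they snap over a bead inside the bottom edge of cap or sunshade; opposite them two ribs 0.9 mm high centre it.
- cap_m_mid (a point): Grey dust cap of the middle lens (absent on some starts): 57 mm across, 21 mm high, 48 g. Point: its centre, half-way up; z up. Clipped on, it leaves a gap 5 mm high above the ring face, 5 mm deep under its edge, and is 15.5 mm above that face. About 8 N pulls it off; levering its edge at the mark up 6 mm snaps it free: it then perches loose, 3 to 4 mm higher, a little tilted.
- shade_m_mid (a point): Sunshade of the middle lens (absent on some starts): aluminium tube 57 mm across, 52 mm high, 64 g, standing right way up. Point: its centre, half-way up; z up. Bore 49.4 mm at the bottom; a ledge 16 mm up stops on the barrel's rim. Fully home the point is 31 mm above the ring face; 4 to 10 mm higher until the catches snap. Takes 10 to 15 N down.
- lens_l_ring (a point): The large cine lens, upright and fixed on the board. Point: on its axis, level with the flat top face of its toothed gear ring, 98 mm above the board; z up, -x to the white index mark. Ring 95 mm across, 14 mm thick; the lens below is 77 mm across. From the ring face rises the front barrel, 57 mm across, 21 mm high, rim chamfered 1.5 mm.
- lens_l_mark (a point): White index mark of the large lens, on the robot's side: point on the outer top edge of the gear ring; same axes. Two spring catches stand 2.4 mm out of the barrel wall, 9.5 mm above the ring face, 50 degrees either side of the mark as seen from the axis; they snap over a bead inside the bottom edge of cap or sunshade; opposite them two ribs 0.9 mm high centre it.
- cap_l_mid (a point): Grey dust cap of the large lens (absent on some starts): 67 mm across, 21 mm high, 54 g. Point: its centre, half-way up; z up. Clipped on, it leaves a gap 5 mm high above the ring face, 5 mm deep under its edge, and is 15.5 mm above that face. About 8 N pulls it off; levering its edge at the mark up 6 mm snaps it free: it then perches loose, 3 to 4 mm higher, a little tilted.
- shade_l_mid (a point): Sunshade of the large lens (absent on some starts): aluminium tube 67 mm across, 56 mm high, 68 g, standing right way up. Point: its centre, half-way up; z up. Bore 59.4 mm at the bottom; a ledge 16 mm up stops on the barrel's rim. Fully home the point is 33 mm above the ring face; 4 to 10 mm higher until the catches snap. Takes 10 to 15 N down.
- lever_grip (a point): Flat lever, 0.12 kg, lying on the mat: pale wooden handle 90 mm long, 22 mm wide, 18 mm thick. Point: centre of the handle, 9 mm above the mat; x along the lever to the blade, z up. A steel shank 12 mm wide, 8 mm thick runs from 45 to 81 mm ahead of it, a flat blade 14 mm wide, 2.2 mm thick from 70 to 115 mm, all level with this point.
- lever_tip (a point): Middle of the end of the lever's blade, 115 mm ahead of the handle's centre; same axes.
- mat_mid (a point): Black rubber mat, 105 mm (its x) by 300 mm (its y), 3 mm thick, fixed in front of the board. Point: centre of its top face.
- tray_in (a point): Grey open cap tray, outside 250 mm (its x) by 160 mm (its y) by 34 mm high, walls and floor 4 mm, fixed. Point: centre of its inner floor.
- fluid_mid (a point): Brown glass bottle of lens fluid, 42 mm across, 105 mm high, behind the board. Point: half-way up; z up. Not part of the job.
- jar_mid (a point): Glass jar with a steel lid, 56 mm across, 60 mm high, behind the board. Point: half-way up; z up. Not part of the job.
There are look-alikes about, which are no part of the job. Leave any orange look-alike of the part that bears cap_l_mid alone.

How it is judged:
By the outcome, as a careful person would: the job done as asked, in the order asked, and still so for the second after the job is handed in, with the robot touching nothing.
Of cap_s, cap_m, cap_l only 2 to 3 are there at a start; the rules pass over those that are not, and their reading is None.
Of shade_s, shade_m, shade_l only 2 to 3 are there at a start; the rules pass over those that are not, and their reading is None.
At some moment in a run one of shade_s, shade_m, shade_l may be knocked a few centimetres aside while the robot is not near it.
It also fails if it takes over 210 s, if anything falls off the work surface, if the arm or the gripper's body presses on something with over 40 N, if the wrist force passes 120 N, or if a joint passes its speed limit or range.

## Working session

There is one attempt and no reset: what is moved stays moved. The work goes in short steps, each a Python script; the robot and the scene stay as the last script left them, time stands still between calls to the robot, and variables do not carry over. Pictures are saved under pics/ and viewed, about 12 in all and at most 16, crops included, and the job is handed in when it is done.

```bash
mkdir -p pics; ls; python3 - <<'E'
from cell import bot
import cv2,numpy as np
s=bot.sense();print({k:np.round(v,3) for k,v in s.items()})
names="board_mid lens_s_ring lens_m_ring lens_l_ring lens_s_mark lens_m_mark lens_l_mark cap_s_mid cap_m_mid cap_l_mid shade_s_mid shade_m_mid shade_l_mid lever_grip lever_tip mat_mid tray_in fluid_mid jar_mid".split()
for c in("top","side"):
    p=bot.get_image(c);cv2.imwrite(f"pics/{c}0.png",p["pixels"][:,:,::-1])
    print(c,p["fx"],p["cx"],p["cy"],np.round(p["rvec"],3),np.round(p["tvec"],3))
    for n in names:
        print(n,[(np.round(d["xyz"],3).tolist(),round(d["confidence"],2)) for d in bot.mark_of(p,n)[:4]])
print(bot.sense()["time"])
E
```

```text
pics
{'time': np.float64(0.0), 'joint_positions': array([ 1.139,  0.616, -0.013,  1.425,  0.008,  1.103, -0.04 ]), 'joint_vel': array([ 0.001,  0.002, -0.   ,  0.001, -0.001,  0.   , -0.001]), 'joint_torque': array([-1.0000e-03, -4.6921e+01,  2.5900e-01, -1.7103e+01,  1.0000e-02,
        1.0000e-02,  0.0000e+00]), 'position': array([ 0.256, -0.597,  0.241]), 'tcp_rot': array([ 0.979,  0.202, -0.   , -0.001]), 'contact_force': array([ 0.982, -0.322,  0.145]), 'ft_torque': array([-0.009, -0.031, -0.004]), 'finger_gap': np.float64(0.085)}
top 498.2298862070549 313.2334607368784 202.29561043723706 [ 2.092 -2.154  0.188] [0.049 0.62  1.301]
board_mid [([0.636, -0.006, 0.009], 0.6)]
lens_s_ring []
lens_m_ring [([0.649, -0.137, 0.1], 0.66), ([0.637, -0.008, 0.107], 0.58), ([0.64, -0.008, 0.12], 0.47)]
lens_l_ring [([0.635, 0.123, 0.108], 0.55), ([0.767, -0.214, 0.026], 0.36)]
lens_s_mark [([0.609, -0.136, 0.101], 0.97)]
lens_m_mark [([0.594, -0.007, 0.103], 0.93)]
lens_l_mark [([0.585, 0.124, 0.111], 0.73)]
cap_s_mid [([0.632, 0.126, 0.109], 0.4)]
cap_m_mid [([0.64, -0.009, 0.122], 0.88)]
c
[... 1033 characters left out ...]
 0.56), ([0.638, 0.123, 0.127], 0.3)]
cap_s_mid []
cap_m_mid [([0.636, -0.006, 0.12], 0.55)]
cap_l_mid [([0.636, 0.123, 0.128], 0.89), ([0.698, 0.268, 0.013], 0.73), ([0.428, 0.235, 0.009], 0.73), ([0.798, 0.27, 0.009], 0.67)]
shade_s_mid [([0.45, 0.007, 0.0], 0.19)]
shade_m_mid [([0.581, 0.336, 0.027], 0.83)]
shade_l_mid [([0.507, 0.409, 0.033], 0.88)]
lever_grip [([0.449, 0.016, 0.011], 0.55)]
lever_tip [([0.436, 0.134, 0.012], 0.87)]
mat_mid [([0.449, 0.009, 0.0], 0.76), ([0.639, -0.009, 0.011], 0.37)]
tray_in [([0.52, -0.343, -0.001], 0.78)]
fluid_mid [([0.772, 0.162, 0.05], 0.94), ([0.519, -0.342, 0.002], 0.64), ([0.636, -0.01, 0.011], 0.54)]
jar_mid [([0.773, -0.212, 0.032], 0.77)]
2.0
```

View pics/top0.png

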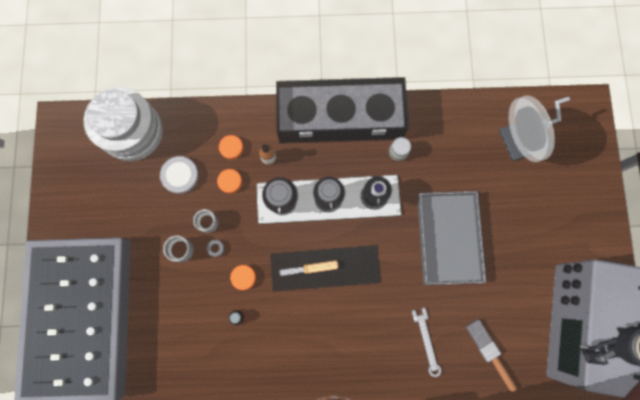

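View pics/side0.png

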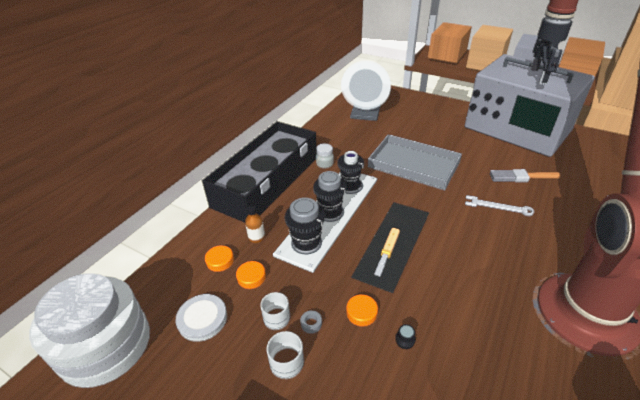

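Top view: capped lenses L at (279,195) and M (328,193), and an uncapped S lens (377,188). Shades stand at (177,249) and (205,221), with a small dark ring at (215,248). The lever is at (320,267) and there are three orange discs. I'll take a close crop of the small ring.

```bash
python3 - <<'E'
import cv2,numpy as np
a=cv2.imread("pics/side0.png")[280:390,230:430];b=cv2.imread("pics/top0.png")[200:330,150:300]
c=cv2.imread("pics/side0.png")[140:260,260:440]
f=lambda i:cv2.resize(i,(400,280),interpolation=cv2.INTER_CUBIC)
d=cv2.imread("pics/top0.png")[170:290,250:420]
cv2.imwrite("pics/crop0.png",np.vstack([np.hstack([f(a),f(b)]),np.hstack([f(c),f(d)])]))
E
```

```text
(no output)
```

View pics/crop0.png

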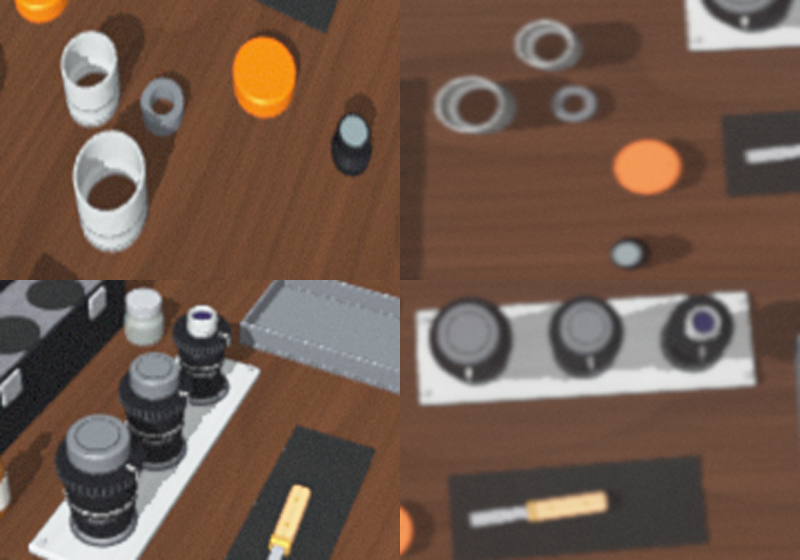

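Confirmed: the small grey ring is too small (about 35 mm across, 25 mm high) to be the small shade, so it's a look-alike. The S lens wears no cap. That leaves caps and shades for L and M. Next I'll refine the points by averaging over several shots.

```bash
cat > h.py <<'E'
from cell import bot
import cv2,numpy as np
from scipy.spatial.transform import Rotation as R
def proj(p,X):
    K=np.array([[p["fx"],0,p["cx"]],[0,p["fy"],p["cy"]],[0,0,1.]])
    return cv2.projectPoints(np.atleast_2d(np.array(X,float)),np.array(p["rvec"]),np.array(p["tvec"]),K,None)[0][:,0]
def circ(c,r,n=48):
    t=np.linspace(0,2*np.pi,n);return np.c_[c[0]+r*np.cos(t),c[1]+r*np.sin(t),np.full(n,c[2])]
def avg(names,n=4,guess={},rad=.03,cams=("top","side")):
    out={}
    for c in cams:
        for _ in range(n):
            p=bot.get_image(c)
            for k in names:
                for d in bot.mark_of(p,k):
                    x=np.array(d["xyz"])
                    if k in guess and np.linalg.norm(x-guess[k])<rad: out.setdefault((k,c),[]).append(x)
    return out
def q(yaw,tilt=0):
    """tool down, tool x at yaw; tilt>0 leans fingers towards +x(yaw): lever nose up"""
    return (R.from_euler('z',yaw)*R.from_euler('y',-tilt)*R.from_euler('x',np.pi)).as_quat()
def st(t=""):
    s=bot.sense();print(t,"t%.1f"%s["time"],"pos",np.round(s["position"],4),"F",np.round(s["contact_force"],1),"gap %.4f"%s["finger_gap"],flush=True);return s
E
python3 - <<'E'
from h import *
g={'lens_s_ring':[.644,-.137,.102],'lens_m_ring':[.638,-.007,.106],'lens_l_ring':[.636,.124,.11],
'lens_s_mark':[.608,-.137,.102],'lens_m_mark':[.596,-.01,.106],'lens_l_mark':[.588,.124,.11],
'cap_m_mid':[.638,-.007,.121],'cap_l_mid':[.635,.125,.126],'shade_m_mid':[.581,.336,.027],'shade_l_mid':[.509,.409,.03],
'lever_grip':[.448,.016,.01],'lever_tip':[.437,.133,.012]}
o=avg(list(g),3,g,.02)
for k in o: print(k,len(o[k]),np.round(np.mean(o[k],0),4),np.round(np.std(o[k],0),4))
st()
E
```

```text
('lens_s_ring', 'top') 3 [ 0.6454 -0.1377  0.1031] [0.0002 0.0006 0.0013]
('lens_m_ring', 'top') 3 [ 0.638  -0.0057  0.1065] [0.0006 0.0005 0.0007]
('lens_l_ring', 'top') 3 [0.6341 0.1231 0.1098] [0.0015 0.0014 0.0012]
('lens_s_mark', 'top') 3 [ 0.605  -0.1376  0.1015] [0.001  0.0012 0.0009]
('lens_m_mark', 'top') 3 [ 0.5959 -0.0104  0.107 ] [0.0004 0.0005 0.0011]
('lens_l_mark', 'top') 3 [0.5853 0.1244 0.1113] [0.0013 0.0005 0.0023]
('cap_m_mid', 'top') 3 [ 0.64   -0.0078  0.1224] [0.0022 0.0005 0.0008]
('cap_l_mid', 'top') 3 [0.6335 0.1263 0.1242] [0.0015 0.0018 0.0016]
('shade_m_mid', 'top') 3 [0.5839 0.3345 0.0287] [0.001  0.0009 0.0015]
('lever_grip', 'top') 3 [0.4468 0.0172 0.0122] [0.0008 0.0003 0.0009]
('lever_tip', 'top') 3 [0.4338 0.1321 0.0133] [0.0013 0.0023 0.0002]
('shade_l_mid', 'top') 2 [0.5114 0.4084 0.029 ] [0.0018 0.0012 0.0019]
('lens_s_ring', 'side') 3 [ 0.6422 -0.1357  0.1022] [0.0005 0.0011 0.0018]
('lens_m_ring', 'side') 4 [ 0.6376 -0.0046  0.111 ] [0.0009 0.0023 0.0065]
('lens_l_ring', 'side') 3 [0.6387 0.1205 0.1085] [0.0009 0.0011 0.0002]
('lens_s_mark', 'side') 3 [ 0.6082 -0.1376  0.1002] [0.0013 0.002  0.0006]
('lens_m_mark', 'side') 3 [ 0.5975 -0.0152  0.1042] [0.0018 0.0011 0.0007]
('lens_l_mark', 'side') 3 [0.5881 0.1262 0.1096] [0.0012 0.0012 0.0016]
('cap_m_mid', 'side') 3 [ 0.6383 -0.0074  0.1197] [0.0012 0.0008 0.0005]
('cap_l_mid', 'side') 3 [0.6357 0.1231 0.1291] [0.0018 0.001  0.0007]
('shade_m_mid', 'side') 3 [0.5809 0.3345 0.0262] [0.0012 0.0009 0.0016]
('shade_l_mid', 'side') 3 [0.507  0.4105 0.0309] [0.0014 0.0009 0.0011]
('lever_grip', 'side') 3 [0.4485 0.0176 0.0096] [0.0019 0.0006 0.0006]
('lever_tip', 'side') 3 [0.4355 0.1331 0.0121] [0.0011 0.0019 0.0004]
 t5.9 pos [ 0.2566 -0.5972  0.2423] F [-0.7  0.8 -0.2] gap 0.0853
```

```bash
cat >> h.py <<'E'
def ortho(p,cx,cy,z,half=.06,px=260):
    """rectified crop of plane z; up=+x, left=+y"""
    c=np.array([[cx+half,cy+half,z],[cx+half,cy-half,z],[cx-half,cy-half,z],[cx-half,cy+half,z]])
    H=cv2.getPerspectiveTransform(proj(p,c).astype(np.float32),np.float32([[0,0],[px,0],[px,px],[0,px]]))
    im=cv2.warpPerspective(p["pixels"][:,:,::-1].copy(),H,(px,px),flags=cv2.INTER_CUBIC)
    return im
E
python3 - <<'E'
from h import *
L={'s':(.644,-.1367,.102,.018,.021,.037),'m':(.6390,-.0067,.106,.0285,.026,.0425),'l':(.6350,.1235,.110,.0335,.026,.0475)}
rows=[]
for c in("top","side"):
    p=bot.get_image(c)
    row=[]
    for k,(x,y,z,r,h,rr) in L.items():
        im=ortho(p,x,y,z+h); f=260/.12
        cv2.circle(im,(130,130),int(r*f),(0,255,0),1)
        im2=ortho(p,x,y,z)
        g=im2.max(2).copy(); 
        for a in range(-20,21,10):
            t=np.radians(a);d=np.array([-np.cos(t),-np.sin(t)])
            u=(int(130-d[1]*rr*f),int(130-d[0]*rr*f)); cv2.circle(im2,u,1,(0,0,255) if a==0 else (0,255,255),-1)
        cv2.circle(im2,(130,130),int(rr*f),(0,255,0),1)
        row.append(np.vstack([im,im2[100:]]) )
    rows.append(np.hstack(row))
cv2.imwrite("pics/ortho.png",cv2.resize(np.hstack(rows),None,fx=.5,fy=.5) if 0 else np.vstack(rows)[:, :])
print(np.vstack(rows).shape)
E
python3 -c "
import cv2;i=cv2.imread('pics/ortho.png');cv2.imwrite('pics/ortho1.png',cv2.resize(i,None,fx=.71,fy=.71,interpolation=cv2.INTER_AREA))"
```

```text
(840, 780, 3)
```

View pics/ortho1.png

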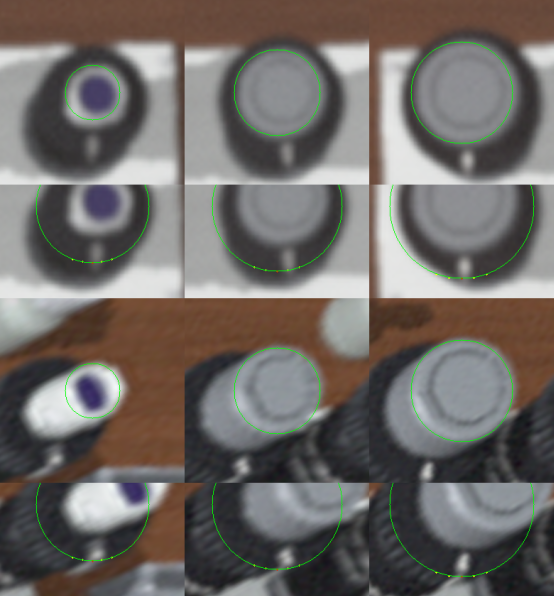

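Cap circles line up to within about 1 mm. The L mark is near 0–2° off the axis (464,160) and the M mark is about 8–9° clockwise (288,153). The IK check comes first, then I pick up the lever.

```bash
python3 - <<'E'
from h import *
hd=np.radians(96.4)
for off in (0,np.pi):
    for pos,y,t in [((.4449,.0422,.014),hd+off,0),((.515,.124,.12),.01+off,0),((.53,.124,.09),.01+off,.6 if off==0 else -.6),((.525,-.023,.12),.145+off,0),((.54,-.02,.085),.145+off,.6 if off==0 else -.6)]:
        j=bot.inverse_kinematics(pos,q(y,t)); print(off>0,None if j is None else np.round(j,2))
E
```

```text
False [-0.07  0.72 -0.11  2.19  0.31  0.25 -0.34]
False [-0.24  0.59 -0.06  1.91  0.06  0.65 -1.89]
False [ 0.01  0.69 -0.58  2.34  2.19  0.69  2.24]
False [ 0.01  0.59 -0.01  1.92  0.01  0.64 -1.43]
False [ 0.57  0.76 -0.77  2.36  2.45  0.57  2.56]
True [-0.26  0.72  0.17  2.2  -0.46  0.25 -2.71]
True [ 0.16  0.68 -0.7   1.89  0.61  0.79  0.71]
True [ 0.32  0.94 -1.15  2.33  1.97  1.1  -0.58]
True [ 0.45  0.68 -0.7   1.91  0.62  0.78  1.12]
True [ 0.76  0.95 -1.15  2.35  2.14  0.82 -0.21]
```

```bash
cat >> h.py <<'E'
PHI=-0.3; XG=.025; ZG=.006
def tcp(tip,h,th):
    Rl=R.from_euler('z',h)*R.from_euler('y',-th)
    return np.array(tip)+Rl.apply([XG-.115,0,ZG]), q(h,th+PHI)
def force(n=8):
    f=[]
    for _ in range(n): f.append(bot.sense()["contact_force"]); bot.dwell(.015)
    return np.mean(f,0)
E
python3 - <<'E'
from h import *
hd=np.radians(96.4); g=np.array([.4477,.0174,.012])
tip=g+.115*np.array([np.cos(hd),np.sin(hd),0])
p,o=tcp(tip,hd,0); print(p)
bot.reach(p+[0,0,.12],o); st()
bot.move_linear(p,o); st("down"); print(force())
bot.clamp(100); st("clamp")
bot.move_linear(p+[0,0,.1],o); st("up");print(force())
p=bot.get_image("side");cv2.imwrite("pics/a.png",cv2.resize(p["pixels"][150:330,300:540,::-1],None,fx=3,fy=3,interpolation=2))
E
```

```text
[0.44491328 0.0422442  0.018     ]
 t8.4 pos [0.4453 0.0412 0.1381] F [-0.2  0.4  0.1] gap 0.0855
down t9.4 pos [0.4453 0.0422 0.0184] F [-0.7 -0.3 -0.2] gap 0.0852
[ 0.00437128 -0.17921411  0.20072413]
clamp t10.1 pos [0.445  0.0424 0.0185] F [-0.6  1.8  5.4] gap 0.0195
up t10.9 pos [0.4443 0.042  0.1173] F [-0.5  0.3 -1.1] gap 0.0194
[ 0.03942757  0.10116973 -1.51837698]
```

View pics/a.png

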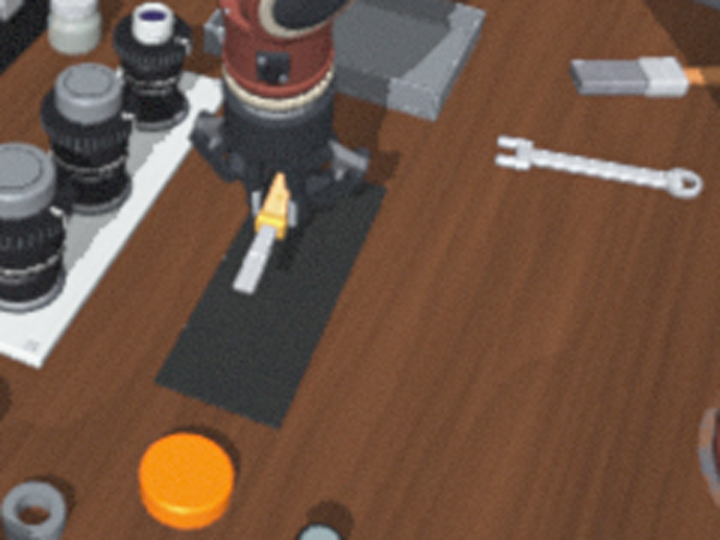

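The lever is held, with its blade at about (255,265) in the crop. Moving to lens L to measure the tip there.

```bash
cat >> h.py <<'E'
LENS={'m':dict(c=np.array([.6390,-.0067,.106]),h=.145,R=.0425,rc=.0285,rb=.0235),
      'l':dict(c=np.array([.6350,.1235,.110]),h=.01,R=.0475,rc=.0335,rb=.0285)}
def tipat(k,r,z):
    l=LENS[k]; return l['c']+np.array([-r*np.cos(l['h']),-r*np.sin(l['h']),z])
E
python3 - <<'E'
from h import *
l=LENS['l']
tip=tipat('l',.065,.02); p,o=tcp(tip,l['h'],0)
bot.reach(p,o); st(); print("tip0",tip)
p0=np.array(bot.sense()["position"]);
g={'lever_tip':tip,'lever_grip':tip-[.115,0,0]}
r=avg(['lever_tip','lever_grip'],4,g,.03)
for k in r: print(k,len(r[k]),np.round(np.mean(r[k],0)-g[k[0]],4),np.round(np.std(r[k],0),4))
print(np.round(bot.sense()["joint_positions"],2),p)
im=bot.get_image("side");c=proj(im,tip)[0].astype(int);print(c)
a=im["pixels"][c[1]-60:c[1]+60,c[0]-70:c[0]+90,::-1].copy()
im2=bot.get_image("top");c2=proj(im2,tip)[0].astype(int)
b=im2["pixels"][c2[1]-60:c2[1]+60,c2[0]-80:c2[0]+80,::-1].copy()
cv2.imwrite("pics/b.png",np.hstack([cv2.resize(x,(400,300),interpolation=2) for x in(a,b)]))
E
```

```text
t12.0 pos [0.479  0.1215 0.1354] F [ 0.6 -0.1 -2.1] gap 0.0195
tip0 [0.57000325 0.12285001 0.13      ]
('lever_tip', 'side') 4 [-0.0008  0.0011 -0.0019] [0.0011 0.0022 0.0007]
('lever_grip', 'side') 4 [ 0.0001 -0.0021 -0.0017] [0.0009 0.0005 0.0013]
[-0.27  0.65  0.03  1.76 -0.1   1.03 -1.74] [0.48000775 0.12195003 0.136     ]
[328 217]
```

View pics/b.png

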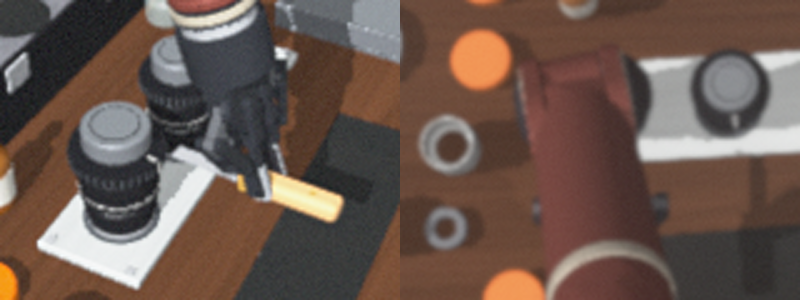

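Lever in hand as modelled: the tip is within 2 mm of the predicted spot and level. Now a gentle touch on the ring face to calibrate height, then insert.

```bash
cat >> h.py <<'E'
def go(tip,h,th,v=.05):
    p,o=tcp(tip,h,th); bot.move_linear(p,o,v=v)
def touchz(k,z0=.007,zmin=-.003):
    l=LENS[k]; r=l['R']-.008
    go(tipat(k,.065,.02),l['h'],0,.1); go(tipat(k,r,.02),l['h'],0,.1); go(tipat(k,r,z0),l['h'],0)
    f0=force(); z=z0
    while z>zmin:
        z-=.0005; go(tipat(k,r,z),l['h'],0,.01); f=force(6)
        if f[2]-f0[2]>2: break
    print("touch z",round(z,4),np.round(f-f0,2),st()["position"][2]); return z
E
python3 - <<'E'
from h import *
z=touchz('l')
E
```

```text
t18.7 pos [0.5056 0.1222 0.1172] F [-0.8  0.   0.8] gap 0.0196
touch z 0.001 [-0.15 -0.51  2.04] 0.11717005525671394
```

```bash
cat >> h.py <<'E'
def insert(k,zt):
    l=LENS[k]; h=l['h']; r=l['R']-.008; z=zt+.0013; d=np.array([np.cos(h),np.sin(h),0])
    go(tipat(k,r,z),h,0,.02); f0=force(); rend=l['rb']+.001
    while r>rend:
        r-=.0007; go(tipat(k,r,z),h,0,.02); f=force(4)-f0
        if -f@d>2.5: print("touched barrel"); break
    print("r",round(r,4),"r-rb",round(r-l['rb'],4),np.round(f,2)); return r,z
def pry(k,r,z,tmax=.62,lift=0):
    """rotate about the ring edge, tip kept at radius r"""
    l=LENS[k]; h=l['h']; f0=force(); pk=0
    for th in np.arange(.05,tmax+.001,.05):
        s=l['R']-r; zc=s*np.tan(th)+z/np.cos(th)+.0003
        go(tipat(k,r,zc),h,th,.03); f=force(3)-f0
        print(round(th,2),"tip z",round(zc*1e3,1),np.round(f,1),flush=True)
        if np.linalg.norm(f)>22: print("STOP"); return th
    return th
E
python3 - <<'E'
from h import *
r,z=insert('l',.001)
if r-.0285<.004: pry('l',r+.0007,z)
st(); print(np.round(bot.sense()["joint_positions"],2))
im=bot.get_image("side");c=proj(im,LENS['l']['c'])[0].astype(int)
a=im["pixels"][c[1]-70:c[1]+50,c[0]-70:c[0]+90,::-1].copy()
cv2.imwrite("pics/c.png",cv2.resize(a,(640,480),interpolation=2))
E
```

```text
r 0.029 r-rb 0.0005 [-0.15 -0.02 -0.01]
0.05 tip z 3.5 [ 0.7 -0.2 -0.1]
0.1 tip z 4.4 [ 0.1 -0.4  0.1]
0.15 tip z 5.3 [ 0.1 -0.5 -0.5]
0.2 tip z 6.3 [-0.4 -0.1 -1.2]
0.25 tip z 7.2 [-0.1 -0.6 -0.9]
0.3 tip z 8.2 [-0.4  0.1 -2.7]
0.35 tip z 9.2 [-0.4  0.9 -3.6]
0.4 tip z 10.3 [ 1.3  0.1 -3.9]
0.45 tip z 11.5 [-0.2 -0.3 -0.3]
0.5 tip z 12.6 [ 0.2 -0.1  0.2]
0.55 tip z 13.9 [ 0.1 -0.5  0.2]
0.6 tip z 15.3 [-0.2  0.  -0.5]
 t27.8 pos [0.5286 0.1225 0.0799] F [-0.7 -0.3 -1.5] gap 0.0194
[-0.42  0.62  0.16  2.14 -0.03  0.1  -1.84]
```

View pics/c.png

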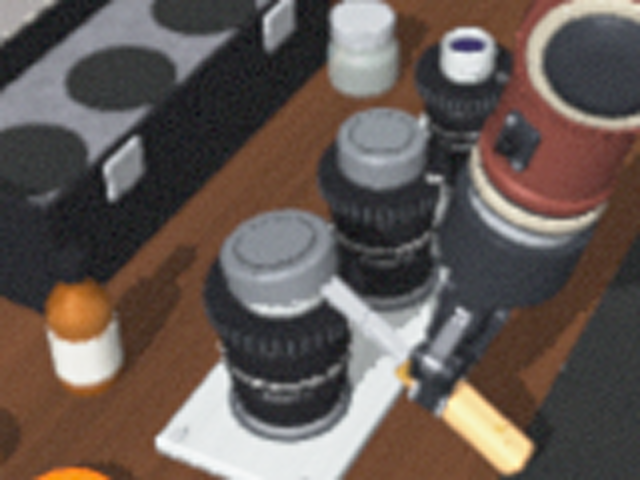

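The force climbed to 4 N and fell away at 0.45 rad. The picture shows cap L lifted and tilted at (280,255), so it has snapped free. Withdraw and do M.

```bash
cat >> h.py <<'E'
def retract(k,r,z):
    l=LENS[k];h=l['h']
    for th in(.45,.3,.15,0.):
        s=l['R']-r; go(tipat(k,r,s*np.tan(th)+z/np.cos(th)+.0003),h,th,.06)
    go(tipat(k,l['R']+.012,z),h,0,.06); go(tipat(k,l['R']+.03,.04),h,0,.15)
E
python3 - <<'E'
from h import *
retract('l',.0297,.0023); st("out")
l=LENS['m']; p,o=tcp(tipat('m',.07,.04),l['h'],0); bot.move_linear(p,o,v=.15)
zt=touchz('m')
r,z=insert('m',zt)
if r-l['rb']<.004: pry('m',r+.0007,z)
print(r,z);st()
im=bot.get_image("side");c=proj(im,LENS['m']['c'])[0].astype(int)
a=im["pixels"][c[1]-50:c[1]+70,c[0]-90:c[0]+70,::-1].copy()
cv2.imwrite("pics/d.png",cv2.resize(a,(640,480),interpolation=2))
E
```

```text
out t30.3 pos [0.4682 0.1219 0.1562] F [ 0.5 -0.7 -1.2] gap 0.0194
 t37.3 pos [ 0.5159 -0.0247  0.1127] F [-0.7 -0.7  2.4] gap 0.0192
touch z 0.0005 [-1.2  -0.12  3.54] 0.11269397496754147
r 0.024 r-rb 0.0005 [-0.6   0.54 -0.41]
0.05 tip z 3.0 [0.4 0.2 0.3]
0.1 tip z 3.9 [-0.2  0.  -0.2]
0.15 tip z 4.8 [-0.2  0.3 -0.7]
0.2 tip z 5.7 [-0.3  0.5 -1. ]
0.25 tip z 6.7 [-1.6 -0.3 -1.3]
0.3 tip z 7.7 [-1.3 -0.5 -2.3]
0.35 tip z 8.7 [-0.3 -0.4 -2.6]
0.4 tip z 9.8 [ 0.4 -1.5 -2.4]
0.45 tip z 10.9 [-1.3 -0.1 -0.5]
0.5 tip z 12.1 [-1.   0.1 -1. ]
0.55 tip z 13.3 [-1.6 -0.  -0.8]
0.6 tip z 14.7 [-1.2 -0.4 -1.4]
0.024000000000000014 0.0017999999999999982
 t46.4 pos [ 0.5384 -0.0214  0.0751] F [-1.3 -0.8 -2.2] gap 0.0192
```

View pics/d.png

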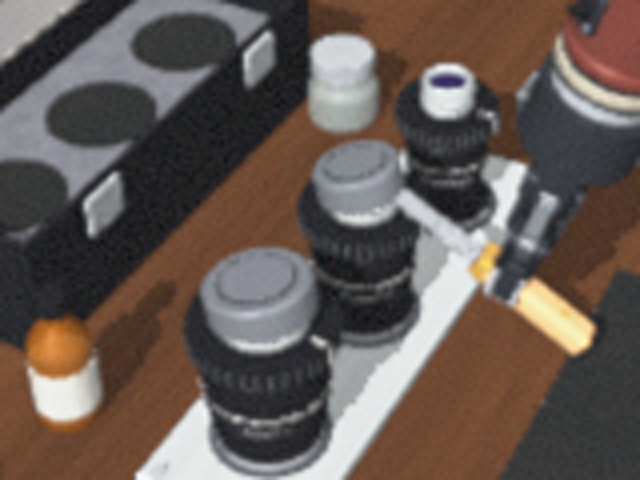

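The same force drop appears at 0.45 rad on M, and its cap is raised and tilted at (360,175). Withdraw and lay the lever back on the mat.

```bash
python3 - <<'E'
from h import *
retract('m',.0247,.0018)
hd=np.radians(96.4); g=np.array([.4477,.0174,.0125])
tip=g+.115*np.array([np.cos(hd),np.sin(hd),0])
p,o=tcp(tip,hd,0)
bot.reach(p+[0,0,.1],o); bot.move_linear(p+[0,0,.01],o,v=.1);f0=force()
z=.01
while z>-.002:
    z-=.001; bot.move_linear(p+[0,0,z],o,v=.02); f=force(3)-f0
    if f[2]>2: break
print(z,f); bot.release(); bot.move_linear(p+[0,0,.15],o,v=.2); st()
# step aside and look
pp=np.array([.5,-.2,.30]); bot.reach(pp,q(0)); st(); 
gs={'cap_m_mid':[.638,-.007,.125],'cap_l_mid':[.635,.124,.129],'shade_m_mid':[.581,.336,.027],'shade_l_mid':[.509,.409,.03],'lever_grip':[.448,.016,.01],'lever_tip':[.437,.133,.012]}
o=avg(list(gs),2,gs,.06)
for k in o: print(k,len(o[k]),np.round(np.mean(o[k],0),4))
im=bot.get_image("top");cv2.imwrite("pics/e.png",cv2.resize(im["pixels"][100:330,120:500,::-1],(800,484)))
E
```

```text
-0.001 [-1.53818767  1.34358771 10.59401266]
 t55.6 pos [0.4442 0.0419 0.1678] F [-1.  -0.2  0.5] gap 0.0853
 t56.7 pos [ 0.4999 -0.1972  0.2985] F [ 0.4  0.2 -0.9] gap 0.0853
('cap_m_mid', 'top') 2 [ 0.6423 -0.0088  0.1236]
('cap_l_mid', 'top') 2 [0.6362 0.1274 0.1298]
('shade_m_mid', 'top') 2 [0.6003 0.3046 0.028 ]
('shade_l_mid', 'top') 2 [0.5128 0.4087 0.0304]
('lever_grip', 'top') 2 [0.4452 0.0157 0.0113]
('lever_tip', 'top') 2 [0.4334 0.1341 0.0146]
('cap_m_mid', 'side') 2 [ 0.64   -0.0064  0.1221]
('cap_l_mid', 'side') 2 [0.6376 0.1213 0.132 ]
('shade_m_mid', 'side') 2 [0.5978 0.3036 0.0263]
('shade_l_mid', 'side') 2 [0.5075 0.4103 0.0294]
('lever_grip', 'side') 2 [0.447  0.0184 0.0101]
('lever_tip', 'side') 2 [0.4364 0.1332 0.0111]
```

View pics/e.png

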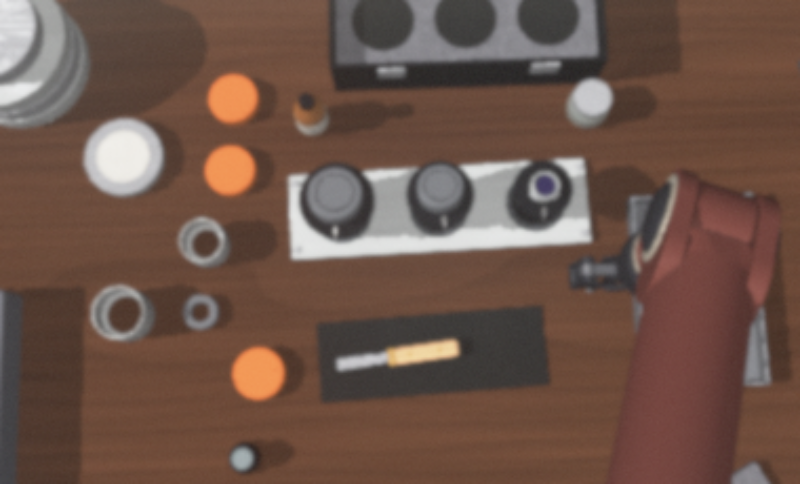

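Shade M was nudged to about (0.599, 0.304) — seen at (203,242). The lever lies on the mat and both caps are perched. Now the caps go to the tray.

```bash
python3 - <<'E'
from h import *
for k,c,tx in(('l',(.6362,.1238),.583),('m',(.6395,-.0072),.455)):
    l=LENS[k];zr=l['c'][2];o=q(l['h'])
    p=np.array([*c,zr+.016])
    bot.reach(p+[0,0,.08],o); bot.move_linear(p,o,v=.08); st(k+" at")
    f0=force(4); bot.clamp(30); s=st("clamped"); print(force(4)-f0)
    bot.move_linear(p+[0,0,.03],o,v=.05); st("lift"); bot.move_linear(p+[0,0,.09],o,v=.15)
    t=np.array([tx,-.342,.018]); ot=q(0)
    bot.reach(t+[0,0,.12],ot); bot.move_linear(t,ot,v=.12); s=st("tray")
    bot.release(); bot.move_linear(t+[0,0,.12],ot,v=.2); st("off")
im=bot.get_image("side");cv2.imwrite("pics/f.png",cv2.resize(im["pixels"][100:300,240:500,::-1],(780,600),interpolation=2))
E
```

```text
l at t60.7 pos [0.6367 0.1239 0.1267] F [ 0.1 -0.1  1.4] gap 0.0854
clamped t61.1 pos [0.6367 0.1229 0.1271] F [-1.3 -1.4  6. ] gap 0.0654
[-1.24739513 -1.94896108  4.92878866]
lift t61.9 pos [0.6358 0.1241 0.1559] F [ 0.1 -0.6 -1.3] gap 0.0653
tray t65.3 pos [ 0.5839 -0.3425  0.019 ] F [ 0.  -0.  -0.2] gap 0.0654
off t66.4 pos [ 0.5821 -0.3415  0.1369] F [-1.1 -0.1  0. ] gap 0.0855
m at t68.8 pos [ 0.64   -0.0072  0.1227] F [ 0.7  1.  -0.8] gap 0.0855
clamped t69.3 pos [ 0.6398 -0.0075  0.1226] F [-0.6 -0.1  3. ] gap 0.0555
[-1.34880106 -1.57964746  3.56019873]
lift t70.1 pos [ 0.6393 -0.0072  0.1519] F [-0.6 -0.2  0.2] gap 0.0554
tray t73.3 pos [ 0.4557 -0.3425  0.0187] F [ 0.3  0.2 -0.1] gap 0.0557
off t74.4 pos [ 0.4543 -0.3415  0.1372] F [0.5 0.6 0. ] gap 0.0855
```

View pics/f.png

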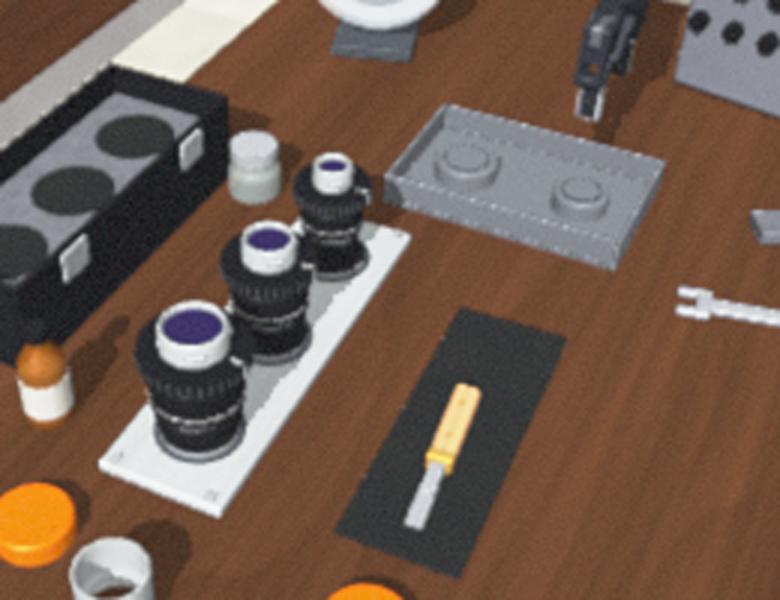

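Both caps are in the tray at (467,165) and (580,195). The lever is on the mat, and the barrels are clean. Next, precise centres by matching rim circles in both cameras.

```bash
cat >> h.py <<'E'
def fitrim(p,c,r,half=.008,step=.0005):
    """centre of a bright disc rim at height c[2]: best outward brightness drop along the circle, calibrated camera"""
    g=cv2.GaussianBlur(p["pixels"].max(2).astype(np.float32),(0,0),.6)
    d=np.arange(-half,half+1e-9,step); S=np.zeros((len(d),len(d))); t=np.linspace(0,2*np.pi,72,endpoint=False)
    cs=np.c_[np.cos(t),np.sin(t)]
    for i,a in enumerate(d):
        for j,b in enumerate(d):
            v=[]
            for rr in(r-.0015,r+.0015):
                u=proj(p,np.c_[c[0]+a+rr*cs[:,0],c[1]+b+rr*cs[:,1],np.full(72,c[2])]).astype(np.float32)
                v.append(cv2.remap(g,u[None,:,0],u[None,:,1],cv2.INTER_LINEAR)[0])
            S[i,j]=np.clip(v[0]-v[1],0,60).mean()
    W=np.clip(S-S.max()*.93,0,None);W/=W.sum()
    return c[0]+(W.sum(1)*d).sum(),c[1]+(W.sum(0)*d).sum(),S.max()
E
python3 - <<'E'
from h import *
T={'barrel s':((.644,-.1367,.123-.0015),.018),'barrel m':((.639,-.0067,.127-.0015),.0235),'barrel l':((.635,.1235,.131-.0015),.0285),
'shade m':((.599,.304,.052),.0285),'shade l':((.5095,.4095,.056),.0335)}
for c in("top","side"):
    p=bot.get_image(c)
    for k,(x,r) in T.items(): print(c,k,np.round(fitrim(p,x,r),4))
gs={'lens_m_ring':[.639,-.0067,.106],'lens_l_ring':[.635,.1235,.110],'lens_s_ring':[.644,-.137,.102],'shade_m_mid':[.599,.304,.027],'shade_l_mid':[.509,.409,.03]}
o=avg(list(gs),3,gs,.02)
for k in o: print(k,len(o[k]),np.round(np.mean(o[k],0),4))
E
```

```text
top barrel s [ 0.6424 -0.1396 27.3663]
top barrel m [ 6.3860e-01 -9.8000e-03  2.8216e+01]
top barrel l [ 0.6347  0.1202 27.5553]
top shade m [ 0.5968  0.2977 14.2535]
top shade l [ 0.5077  0.4052 12.2462]
side barrel s [ 0.6447 -0.1398 26.7119]
side barrel m [ 6.40800e-01 -8.80000e-03  2.68968e+01]
side barrel l [ 0.6367  0.1214 32.6951]
side shade m [ 0.6007  0.3022 35.264 ]
side shade l [ 0.5093  0.4077 39.1051]
('lens_m_ring', 'top') 2 [ 0.6379 -0.0062  0.106 ]
('lens_s_ring', 'top') 3 [ 0.6477 -0.1365  0.1029]
('shade_m_mid', 'top') 3 [0.6005 0.3038 0.0288]
('shade_l_mid', 'top') 3 [0.5097 0.4086 0.0314]
('lens_l_ring', 'top') 2 [0.6354 0.1246 0.1097]
('lens_m_ring', 'side') 3 [ 0.6369 -0.0037  0.1067]
('lens_l_ring', 'side') 3 [0.6382 0.1215 0.1069]
('lens_s_ring', 'side') 3 [ 0.6416 -0.1368  0.1009]
('shade_m_mid', 'side') 3 [0.598  0.3051 0.0281]
('shade_l_mid', 'side') 3 [0.5066 0.4108 0.0306]
```

The rim fits are biased by the visible side walls and disagree by about 3 mm. A light grip on the bare barrels in two directions will give the axes mechanically; the same trick will centre the shades.

```bash
python3 - <<'E'
from h import *
for k in 'ml':
    l=LENS[k]; c=l['c'].copy(); 
    for it,yaw in enumerate((l['h'],l['h']+np.pi/2,l['h'])):
        o=q(yaw); p=c+[0,0,.014]
        if it==0: bot.reach(p+[0,0,.06],o)
        else: bot.move_linear(p+[0,0,.04],o,v=.2)
        bot.move_linear(p,o,v=.08); a=np.mean([bot.sense()["position"] for _ in range(1)],0); f0=force(6)
        bot.clamp(20); bot.dwell(.2); s=bot.sense(); f=force(6)-f0
        b=np.array(s["position"]); jaw=np.array([-np.sin(yaw),np.cos(yaw),0])
        d=(b-a)@jaw
        print(k,round(yaw,2),"a",np.round(a,4),"b",np.round(b,4),"shift %.4f"%d,"F",np.round(f,1),"gap %.4f"%s["finger_gap"],flush=True)
        c=c+jaw*((b-p)@jaw)
        bot.release(); bot.move_linear(p+[0,0,.04],o,v=.2)
    print(k,"axis",np.round(c,4))
st()
E
```

```text
m 0.14 a [ 0.6395 -0.0067  0.1205] b [ 0.6392 -0.0072  0.1205] shift -0.0005 F [-0.3 -1.4  4.6] gap 0.0463
m 1.72 a [ 0.6392 -0.0071  0.1198] b [ 0.6393 -0.0073  0.1205] shift -0.0001 F [-1.8 -0.3  4.2] gap 0.0462
m 0.14 a [ 0.6395 -0.0072  0.1199] b [ 0.6394 -0.0072  0.1205] shift 0.0001 F [-1.1  0.5  4.4] gap 0.0460
m axis [ 0.6393 -0.0072  0.106 ]
l 0.01 a [0.6355 0.1236 0.1245] b [0.6352 0.1227 0.1247] shift -0.0009 F [-1.4 -2.1  5.8] gap 0.0560
l 1.58 a [0.6351 0.1229 0.1238] b [0.6354 0.1228 0.1247] shift -0.0003 F [-0.4 -0.4  4.8] gap 0.0560
l 0.01 a [0.6356 0.1228 0.1239] b [0.6357 0.1227 0.1247] shift -0.0001 F [-1.4 -0.7  5.3] gap 0.0560
l axis [0.6354 0.1227 0.11  ]
 t99.3 pos [0.6362 0.1228 0.1652] F [ 0.4  0.2 -0.1] gap 0.0852
```

The axes came out repeatable to about 0.2 mm: M (0.6393, −0.0072), L (0.6354, 0.1227). Now shade M, centring it first and keeping clear of the small ring.

```bash
cat >> h.py <<'E'
LENS['m']['c']=np.array([.6393,-.0072,.106]); LENS['l']['c']=np.array([.6354,.1227,.110])
def grab(c,zt,yaws,fin=60):
    c=np.array([c[0],c[1],zt])
    for i,yaw in enumerate(yaws):
        o=q(yaw); jaw=np.array([-np.sin(yaw),np.cos(yaw),0])
        if i==0: bot.reach(c+[0,0,.10],o)
        else: bot.move_linear(c+[0,0,.065],o,v=.25)
        bot.move_linear(c,o,v=.1)
        last=i==len(yaws)-1
        bot.clamp(fin if last else 20); s=st("grab %.2f"%yaw)
        if not last: bot.release(); bot.move_linear(c+[0,0,.065],o,v=.2)
    return c
def press(k,zt,yaw,fmax=30):
    l=LENS[k]; c=l['c']; o=q(yaw); z0=c[2]+.021+zt; home=c[2]+.005+zt
    b=np.array([c[0],c[1],0]); bot.reach(b+[0,0,z0+.02],o); bot.move_linear(b+[0,0,z0+.003],o,v=.06); f0=force()
    z=z0+.003
    while z>home-.004:
        z-=.001; bot.move_linear(b+[0,0,z],o,v=.03); f=force(2)-f0; s=bot.sense()
        print("cmd %.1f act %.1f mm above home"%((z-home)*1e3,(s["position"][2]-home)*1e3),np.round(f,1),np.round(np.array(s["position"])[:2]-c[:2],4),flush=True)
        if f[2]>fmax or np.hypot(*f[:2])>12: print("STOP"); break
E
python3 - <<'E'
from h import *
p=bot.get_image("top")
K=np.array([[p["fx"],0,p["cx"]],[0,p["fy"],p["cy"]],[0,0,1.]]);Rm=cv2.Rodrigues(np.array(p["rvec"]))[0];cam=-Rm.T@np.array(p["tvec"])
d=Rm.T@np.linalg.inv(K)@[215,247.7,1]; ring=cam+d*(.02-cam[2])/d[2]; print("small ring",ring)
o=avg(['shade_m_mid','shade_l_mid'],2,{'shade_m_mid':[.599,.304,.027],'shade_l_mid':[.509,.409,.03]},.05)
for k in o: print(k,len(o[k]),np.round(np.mean(o[k],0),4))
for k,c in(('m',(.599,.3043)),('l',(.508,.4096))):
  for y in np.radians([-90,-60,-30,0,30,60,90]):
    j=bot.inverse_kinematics([*c,.027],q(y)); 
    u=np.array([-np.sin(y),np.cos(y)]); rel=ring[:2]-c
    print(k,round(np.degrees(y)),"ring along %.3f across %.3f"%(rel@u,rel@[u[1],-u[0]]),None if j is None else round(j[6],2))
E
```

```text
small ring [0.50872469 0.3060952  0.02      ]
('shade_m_mid', 'top') 2 [0.5996 0.3032 0.0297]
('shade_l_mid', 'top') 2 [0.5114 0.4076 0.03  ]
('shade_m_mid', 'side') 2 [0.5995 0.3048 0.0276]
('shade_l_mid', 'side') 2 [0.5056 0.4081 0.028 ]
m -90 ring along -0.090 across -0.002 -2.78
m -60 ring along -0.077 across -0.047 -2.47
m -30 ring along -0.044 across -0.079 -2.46
m 0 ring along 0.002 across -0.090 -2.04
m 30 ring along 0.047 across -0.077 -1.63
m 60 ring along 0.079 across -0.044 -1.21
m 90 ring along 0.090 across 0.002 -0.81
l -90 ring along 0.001 across 0.104 1.58
l -60 ring along -0.051 across 0.090 -2.65
l -30 ring along -0.089 across 0.052 -2.65
l 0 ring along -0.104 across 0.001 -2.24
l 30 ring along -0.090 across -0.051 -1.83
l 60 ring along -0.052 across -0.089 -1.41
l 90 ring along -0.001 across -0.104 -0.99
```

```bash
python3 - <<'E'
from h import *
c=grab((.5995,.3042),.026,(0,np.pi/2))
bot.move_linear(c+[0,0,.16],q(np.pi/2),v=.2); st("up")
press('m',.026,np.pi/2)
E
```

```text
grab 0.00 t102.3 pos [0.5999 0.3044 0.0268] F [-0.2 -0.7  2.6] gap 0.0568
grab 1.57 t106.0 pos [0.6002 0.3047 0.0272] F [0.2 0.5 3.3] gap 0.0560
up t107.0 pos [0.5986 0.3034 0.1843] F [ 0.3 -0.6 -0.8] gap 0.0561
cmd 18.0 act 18.1 mm above home [ 0.3 -0.  -0.6] [ 0.     -0.0001]
cmd 17.0 act 17.0 mm above home [-0.8 -0.7  0.2] [-0. -0.]
cmd 16.0 act 15.9 mm above home [-0.3  0.3  0.6] [-0.  0.]
cmd 15.0 act 14.9 mm above home [0.  0.2 0.7] [-0. -0.]
cmd 14.0 act 13.9 mm above home [ 0.4 -0.8 -0.9] [-0. -0.]
cmd 13.0 act 12.9 mm above home [0.1 0.2 0.5] [-0. -0.]
cmd 12.0 act 11.9 mm above home [ 0.  -0.3 -0.3] [-0. -0.]
cmd 11.0 act 10.9 mm above home [-0.9  0.1 -0.1] [-0.  0.]
cmd 10.0 act 10.0 mm above home [-0.2  0.3 -0.4] [-0. -0.]
cmd 9.0 act 8.9 mm above home [0.6 0.4 0.1] [-0.  0.]
cmd 8.0 act 8.0 mm above home [0.1 0.3 0.6] [-0.0001  0.    ]
cmd 7.0 act 7.1 mm above home [-0.6  0.2  1.6] [-0.0002  0.0001]
cmd 6.0 act 6.3 mm above home [-3.4  0.3  5.7] [-0.0006  0.0001]
cmd 5.0 act 4.6 mm above home [-5.2 -0.   4.9] [-0.0013  0.0001]
cmd 4.0 act 2.5 mm above home [-2.8  0.  -3.3] [-0.0006 -0.0001]
cmd 3.0 act 2.3 mm above home [-2.6 -0.4 -4. ] [-0.0001 -0.    ]
cmd 2.0 act 1.9 mm above home [-1.4  0.5 -4.4] [ 0.0002 -0.    ]
cmd 1.0 act 1.4 mm above home [-0.2  0.3 -3.6] [ 0.0007 -0.    ]
cmd -0.0 act 1.2 mm above home [-1.8 -0.9  3.2] [ 0.0008 -0.0001]
cmd -1.0 act 1.1 mm above home [-3.2 -0.8  8.8] [ 0.0008 -0.0001]
cmd -2.0 act 1.1 mm above home [-4.3 -1.2 13.2] [ 0.0008 -0.    ]
cmd -3.0 act 1.0 mm above home [-6.1 -1.  16.5] [ 0.0008 -0.0001]
cmd -4.0 act 1.0 mm above home [-7.5 -1.5 20.5] [ 0.0008 -0.0001]
```

Shade M snapped: the force turned negative, then a hard stop at the level expected from the 1.1 mm grip offset. Next, shade L.

```bash
python3 - <<'E'
from h import *
bot.release(); p=np.array(bot.sense()["position"]); bot.move_linear(p+[0,0,.1],None,v=.2)
c=grab((.5085,.4088),.028,(0,np.pi/2))
bot.move_linear(c+[0,0,.17],q(np.pi/2),v=.2); st("up")
press('l',.028,np.pi/2)
E
```

```text
grab 0.00 t119.5 pos [0.5091 0.4092 0.0291] F [ 0.1 -0.7  4.2] gap 0.0669
grab 1.57 t123.2 pos [0.5092 0.4097 0.0295] F [-0.2 -0.6  5.8] gap 0.0665
up t124.2 pos [0.5079 0.4078 0.1963] F [-0.  -0.6 -0.8] gap 0.0665
cmd 18.0 act 18.1 mm above home [0.4 0.6 0.2] [ 0.0001 -0.0001]
cmd 17.0 act 17.0 mm above home [-0.1  0.2  0.4] [-0.     -0.0001]
cmd 16.0 act 15.9 mm above home [0.2 0.5 0.2] [-0. -0.]
cmd 15.0 act 14.9 mm above home [-0.4  0.6  0.7] [-0. -0.]
cmd 14.0 act 13.9 mm above home [0.3 0.7 0.6] [-0. -0.]
cmd 13.0 act 12.9 mm above home [0.7 0.6 0.4] [-0.  0.]
cmd 12.0 act 11.9 mm above home [ 0.5  0.  -0.1] [-0. -0.]
cmd 11.0 act 10.9 mm above home [0.2 0.3 0.6] [-0. -0.]
cmd 10.0 act 10.0 mm above home [ 0.1 -0.1 -0.5] [-0. -0.]
cmd 9.0 act 8.9 mm above home [-0.3 -0.   0.4] [-0. -0.]
cmd 8.0 act 8.0 mm above home [ 0.2 -0.1  0.2] [-0.      0.0001]
cmd 7.0 act 7.3 mm above home [-1.1  0.6  2.3] [-0.0002  0.0002]
cmd 6.0 act 6.8 mm above home [-2.9  0.   6.1] [-0.0004  0.0003]
cmd 5.0 act 5.1 mm above home [-4.9 -0.7  5.5] [-0.0012  0.0001]
cmd 4.0 act 2.6 mm above home [-2.5  1.  -2.1] [-0.0005  0.0001]
cmd 3.0 act 2.2 mm above home [-0.8  1.2 -3.6] [ 0.0001 -0.0001]
cmd 2.0 act 1.9 mm above home [-0.7  1.2 -3.2] [ 0.0003 -0.0002]
cmd 1.0 act 1.6 mm above home [-0.9  0.4 -0.8] [ 0.0006 -0.0001]
cmd -0.0 act 1.5 mm above home [-1.9 -1.3  6.9] [ 0.0006 -0.0001]
cmd -1.0 act 1.5 mm above home [-3.1 -2.1 10.6] [ 0.0006 -0.0001]
cmd -2.0 act 1.4 mm above home [-4.5 -2.5 13.8] [ 0.0006 -0.0001]
cmd -3.0 act 1.4 mm above home [-6.2 -2.3 18.7] [ 0.0006 -0.0001]
cmd -4.0 act 1.3 mm above home [-7.7 -3.  22.2] [ 0.0006 -0.0001]
```

Same signature for L. Release, clear away and check everything.

```bash
python3 - <<'E'
from h import *
bot.release(); p=np.array(bot.sense()["position"]); bot.move_linear(p+[0,0,.1],None,v=.2)
bot.reach([.5,-.2,.3],q(0)); st()
gs={'shade_m_mid':[.6393,-.0072,.137],'shade_l_mid':[.6354,.1227,.143],'cap_m_mid':[.455,-.342,.0145],'cap_l_mid':[.583,-.342,.0145],'lever_grip':[.4477,.0174,.012],'fluid_mid':[.77,.16,.05],'jar_mid':[.77,-.212,.03]}
bot.reach([.45,.35,.3],q(0))
o=avg(list(gs),2,gs,.04)
for k in o: print(k,len(o[k]),np.round(np.mean(o[k],0)-gs[k[0]],4))
im=bot.get_image("side");im2=bot.get_image("top")
bot.reach([.5,-.2,.3],q(0)); im=bot.get_image("side")
f=lambda a:cv2.resize(a[:,:,::-1],(400,300),interpolation=2)
cv2.imwrite("pics/g.png",np.vstack([np.hstack([f(im["pixels"][130:280,230:430]),f(im2["pixels"][130:310,250:490])]),cv2.resize(im["pixels"][60:400,:,::-1],(800,300))]))
st()
E
```

```text
t134.8 pos [ 0.5007 -0.1983  0.2994] F [ 0.4  1.  -0.1] gap 0.0854
('shade_m_mid', 'top') 2 [0.0017 0.0006 0.003 ]
('shade_l_mid', 'top') 2 [0.0037 0.0003 0.0024]
('cap_m_mid', 'top') 2 [ 0.004  -0.0014 -0.0007]
('cap_l_mid', 'top') 2 [-0.0011  0.0062 -0.0008]
('lever_grip', 'top') 2 [-0.0016 -0.001   0.0002]
('fluid_mid', 'top') 2 [-0.001   0.0003 -0.002 ]
('jar_mid', 'top') 2 [-0.0013 -0.0018 -0.0004]
('shade_l_mid', 'side') 2 [0.0007 0.0019 0.0033]
('cap_m_mid', 'side') 2 [ 0.0008 -0.0006 -0.0002]
('cap_l_mid', 'side') 2 [0.0006 0.0012 0.002 ]
('lever_grip', 'side') 2 [-0.0016  0.0008  0.0006]
('fluid_mid', 'side') 2 [-0.0039  0.0007  0.0017]
 t140.5 pos [ 0.5006 -0.1985  0.3001] F [ 0.7 -0.7 -0.9] gap 0.0856
```

View pics/g.png

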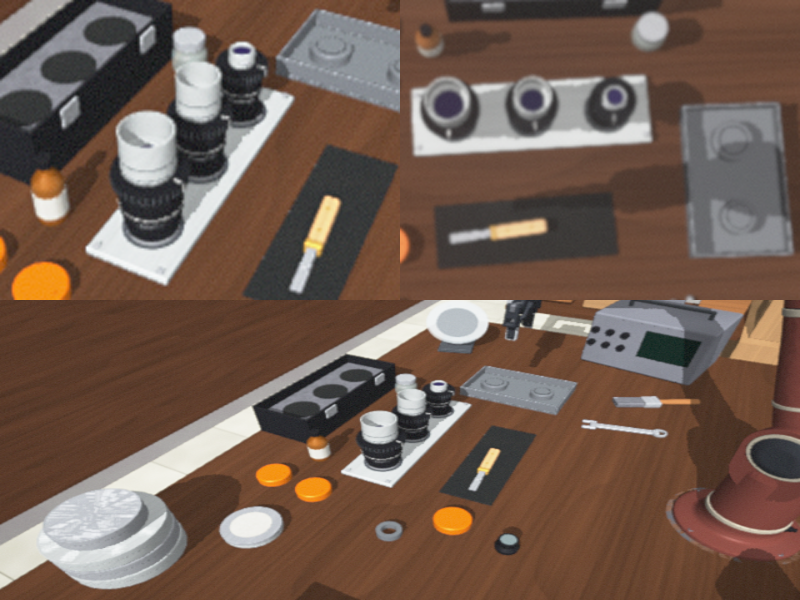

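Everything stands as it should: shades on L and M, S bare, two caps in the tray, lever on the mat, bottle and jar upright. The network reads the shades about 3 mm high, but it also read them about 2 mm high on the table, so they are home. Handing in.

```bash
python3 -c "
from cell import bot
print(bot.sign_off())"
```

```text
the job is handed in; nothing more can be done
None
```

The job is done and handed in at about 140 s. At this start there were caps on the large and middle lenses only, and sunshades for those same two lenses.

- **Caps:** I levered both caps loose at their white marks. The force rose to about 4 N, then dropped as each one snapped. The gripper only took each cap once it was free, and both are in the grey tray.
- **Lever:** it lay back on the mat before any cap was handled, within 2 mm of where it started. Setting it down briefly pressed the mat with about 11 N.
- **Lens axes:** the camera estimates disagreed by up to about 3 mm. I settled them by closing the gripper lightly, at 20 N, on each bare barrel, which repeated to about 0.2 mm.
- **Sunshades:** the middle one was knocked a few centimetres aside during the run, so I found it again. Both were pulled down by the catches as they snapped, then stopped hard at over 20 N.
- **Left alone:** the small lens had neither cap nor shade, and I did not touch the small grey ring or the orange caps.

**Last checks:** the final pictures show both shades on their lenses, both caps in the tray, the lever on the mat, and the bottle and jar upright.

- **Shade height:** the detector read both shades 2–3 mm above fully home. It also read them about 2 mm high on the table, and an unsnapped shade would sit at least 4 mm high, so I take them as home.
- **Not detected:** the side camera did not pick up the middle shade or the jar in that last check. Both show in its picture, and the top camera found both.

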